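Pack cut parts into a stacking post frame

ROBOT

A 6-joint arm with a two-finger parallel gripper is mounted at the origin on the work surface. World frame = base frame: x ahead of the robot, y to its left, z up, the work surface at z = 0. Lengths are in m, angles in rad, forces in N, time in s.
With the tool pointing down it reaches from about 0.35 to 0.875 m from the base axis. Payload 4.2 kg.
Tool frame: the origin (TCP) lies at the very end of the fingers, on their centre line; the grasp point (between the pads) lies 19 mm behind it (ctrl.hold_point_z is the distance from the TCP to the grasp point, in m); z points along the fingers, x is the direction in which the jaws open and shut, and the axes are right-handed (so a half turn about z gives the same grasp; the last joint's range is limited). The gripper opens to 87 mm and grips with 3 to 60 N. Pads are 19 mm wide; open, the fingers measure 117 mm over their backs; the gripper's body (75 mm by 190 mm) begins 51 mm behind the grasp point.
Start: joints at [-0.925, 0.385, 0.008, 0, -1.194, -0.259], TCP at [0.236, -0.579, 0.223] pointing down, gripper open.
Joint ranges: [-3.14, 3.14], [-1.21, 2.06], [-1.07, 1.41], [-3.16, 2.05], [-2.99, -0.16], [-3.1, 3.1]. Speed limits (rad/s): [2.79, 2.79, 3.14, 3.14, 3.14, 3.14].

INTERFACE

Orientations are given as a rotation vector (axis times angle).
In Python, from workcell import ctrl gives the robot as it stands.
- The arm moves only by the tool arm_command, never from a script. Its argument "moves" is a list of rows, each a list of 7 numbers: the shift along the tool's x, y, z in cm, then the turn, a rotation vector about the tool's x, y, z in degrees, then the opening, from -1 (shut) to 1 (fully open). In form: [[x, y, z, wx, wy, wz, fingers], ...]. A call has 1 to 20 rows; each row shifts and turns the commanded pose from where the row before left it, along the tool's axes as they then stand; what a row does not reach is not made up. A row lasts 1/8 s, in which the tool goes at most 62.5 mm and 10.7 degrees, less where a joint would pass 70% of its speed; a pose out of reach is approached as far as the arm can. A call is refused whole if a number of a shift passes 6.25 or a number of a turn 10.7, either way. A call with a gripper value outside its range is refused whole. The fingers move at their own pace and stop on an object; "newtons" is the grip in N (left out, the last holds). Time passes only in rows, so rows that do not move let the fingers close. It gives the time, the measured TCP pose, the force and the opening at its end, in the units of the state.
- ctrl.sense(): the state, without advancing time (a new reading comes with each control period).
- ctrl.grab_frame(name): name is "side" or "top"; returns the picture (420x560x3 uint8, red, green, blue); there is no depth.
- ctrl.get_calibration(name): a dict with "mtx" (3x3 intrinsics, pixels), "extrinsics" (4x4, takes a point from camera to world coordinates). Camera axes: x right, y down, z forward; pixel columns grow to the right and rows downward; lengths in m; the calibration is good to about 2 mm. A picture is of the moment at which its call begins. get_calibration takes no time and is no camera call.
- ctrl.finish_job(): hands the job in, once; it reports no verdict.
The state is a dict: "time": time; "joint_positions": joint angles; "joint_vel": joint speeds; "tau": joint torques, N m; "ee_pos": TCP position; "tcp_rot": TCP orientation; "force": force on the tool from outside, world axes, zero at the start; "wrist_torque": the same for the moment, N m; "width": finger opening in m.
Only numpy, scipy, OpenCV 4.12 (cv2) and the standard library are available. Lean on these libraries where they do the work, as an engineer would, in place of code of your own. Each camera call takes 0.05 s, during which the arm holds its last target. There are 200 camera calls.

TASK

Pack the two finished parts into the stacking rack from the bottom up, in this order: lay the bare steel square tube lengthwise on the middle of the black base frame's deck, plug the blue frame's four feet into the base's corner posts until it sits fully down, stand the red hub flange-down on the middle of the blue frame's deck, and last plug the yellow frame fully down onto the blue one's posts. Let go of each thing where it belongs, and leave the other loose things on the bench where they are.

Things in the scene. Friction and masses are not known exactly. Their poses are not given: they have to be found in the camera images.
- base_frame: Black frame fixed to the bench, 184 (x) x 98 (y) mm. Origin: centre of underside, on the bench. Deck top z = 20 mm, 58 mm wide, 140 mm free between the posts. 4 posts, 22 mm square, at x = +-81, y = +-38 mm; open 17 mm mouths, 26 mm deep, at z = 70 mm. Half turn = same.
- blue_frame: Blue loose frame, 184 (x) x 98 (y) mm, about 0.35 kg. Origin: centre, level with the tips of its 4 foot pins (under the posts, 20 mm long, 11 mm thick, round-nosed). Deck z = 20 to 32 mm, 58 mm wide (y): grip across its sides at x = 0. 4 posts, 22 mm square, at x = +-81, y = +-38 mm; open 17 mm mouths, 26 mm deep, at z = 82 mm. Fully down, its origin is 50 mm above the base's. Half turn = same.
- yellow_frame: Yellow loose frame, in all but colour the same as the blue one. Fully down on the blue frame, its origin is 62 mm above the blue frame's.
- tube: Bare, light grey steel square tube, 80 mm long (its x), 36 x 36 mm outside, both ends closed with flush black plugs (grip it from outside, across y), about 0.22 kg, lying flat. Origin at its very centre, 18 mm above what it lies on.
- hub: Red hub, about 0.28 kg: round flange 56 mm across and 8 mm thick at the bottom, round neck 32 mm across above it up to z = 44 mm; its bore is closed (black), grip the neck from outside. Origin: centre of the flange's underside; z up. Stands upright.
- pipe_offcut: Bystander, loose: copper-coloured short pipe standing on end, 36 mm across, 45 mm high. Origin: centre of its underside. Leave alone.
- tin: Bystander, loose: small white jar with grey lid, 50 mm across, 55 mm high. Origin: centre of its underside. Leave alone.
- hammer: Bystander, loose: hammer with a wooden handle, 260 mm long along its x, lying crosswise at the far side of the work area. Origin: on its underside, near the middle of its length. Leave alone.
- flat_bar: Bystander, loose: rust-brown flat bar 130 x 30 x 8 mm (long along its x), lying flat. Origin: centre of its underside. Leave alone.
Mind the look-alikes: they are no part of the job. Of the things shaped like the hub, the red one is meant.

How it is judged:
On the way, in this order (a step that is already met when the one before it is completed fails the run):
1. the tube lies lengthwise on the middle of the base frame's deck, released (horizontal distance between tube and base_frame below 0.012 m and angle between the x axis of tube and the x axis of base_frame, either way round below 0.2 rad and z of tube in the frame of base_frame between 0.034 and 0.042 m and contact force between tube and the fingers below 0.3 N), for 0.2 s.
2. the blue frame sits fully down on the base frame, over the tube, released (horizontal distance between tube and base_frame below 0.012 m and angle between the x axis of tube and the x axis of base_frame, either way round below 0.2 rad and z of tube in the frame of base_frame between 0.034 and 0.042 m and horizontal distance between blue_frame and base_frame below 0.007 m and angle between the x axis of blue_frame and the x axis of base_frame, either way round below 0.08 rad and angle between blue_frame's own z axis and vertical below 0.04 rad and z of blue_frame in the frame of base_frame between 0.046 and 0.054 m and contact force between blue_frame and the fingers below 0.3 N), for 0.2 s.
3. the hub stands on the middle of the blue frame's deck, released (horizontal distance between blue_frame and base_frame below 0.007 m and angle between the x axis of blue_frame and the x axis of base_frame, either way round below 0.08 rad and angle between blue_frame's own z axis and vertical below 0.04 rad and z of blue_frame in the frame of base_frame between 0.046 and 0.054 m and horizontal distance between hub and blue_frame below 0.012 m and angle between hub's own z axis and vertical below 0.06 rad and z of hub in the frame of blue_frame between 0.028 and 0.036 m and contact force between hub and the fingers below 0.3 N), for 0.2 s.
At the end, for the whole second after the job is handed in: Tube on the base deck and upright hub on the blue deck, each within 12 mm of the middle (tube lengthwise within 0.2 rad); blue frame fully down on the base, yellow on the blue: within 4 mm of height, 7 mm, 0.08 rad, level to 0.04 rad; all at rest (under 20 mm/s) (horizontal distance between tube and base_frame below 0.012 m and angle between the x axis of tube and the x axis of base_frame, either way round below 0.2 rad and z of tube in the frame of base_frame between 0.034 and 0.042 m and horizontal distance between blue_frame and base_frame below 0.007 m and angle between the x axis of blue_frame and the x axis of base_frame, either way round below 0.08 rad and angle between each of blue_frame, yellow_frame's own z axis and vertical below 0.04 rad and z of blue_frame in the frame of base_frame between 0.046 and 0.054 m and horizontal distance between hub and blue_frame below 0.012 m and angle between hub's own z axis and vertical below 0.06 rad and z of hub in the frame of blue_frame between 0.028 and 0.036 m and horizontal distance between yellow_frame and blue_frame below 0.007 m and angle between the x axis of yellow_frame and the x axis of blue_frame, either way round below 0.08 rad and z of yellow_frame in the frame of blue_frame between 0.058 and 0.066 m and linear speed of each of blue_frame, yellow_frame, tube, hub below 0.02 m/s); the robot touches nothing.
It fails at once if a bystander (pipe offcut, jar, hammer, flat bar) is moved more than 30 mm (distance of any of pipe_offcut, tin, hammer, flat_bar from where it was at the start of the episode above 0.03 m).
It also fails if it takes over 141 s, if anything falls off the work surface, if the arm or the gripper's body presses on something with over 40 N, if the wrist force passes 120 N, or if a joint passes its speed limit or range.

## Working session

There is one attempt and no reset: what is moved stays moved. The work goes in short steps, Python scripts to look and compute and a tool call to move; the robot and the scene stay as the last step left them, time stands still between calls to the robot, and variables do not carry over. Pictures are saved under pics/ and viewed, about 12 in all and at most 16, crops included, and the job is handed in when it is done.

Besides the shell and the picture viewer there is one more tool, called after "Emit:" as a command line: name --pt "numbers of a row" for each row, then --argument value for the rest. arm_command: Moves the arm, as the interface text tells. Its arguments: {"type":"object","properties":{"moves":{"type":"array","items":{"type":"array","items":{"type":"number"}}},"newtons":{"type":"number"}},"required":["moves"]}

```bash
mkdir -p pics && ls && python3 - <<'E'
from workcell import ctrl
import cv2, numpy as np
for n in("side","top"):
    cv2.imwrite(f"pics/{n}0.png",ctrl.grab_frame(n)[:,:,::-1])
    c=ctrl.get_calibration(n);print(n,np.round(c["mtx"],1).tolist(),np.round(c["extrinsics"],3).tolist())
print(ctrl.sense())
E
```

```text
pics
side [[466.3, 0.0, 274.0], [0.0, 466.3, 216.4], [0.0, 0.0, 1.0]] [[-0.883, -0.308, 0.354, 0.19], [-0.469, 0.606, -0.642, 0.791], [-0.017, -0.733, -0.68, 0.815], [0.0, 0.0, 0.0, 1.0]]
top [[392.7, 0.0, 278.6], [0.0, 392.7, 218.6], [0.0, 0.0, 1.0]] [[-0.003, -0.99, 0.139, 0.45], [-1.0, 0.001, -0.015, 0.075], [0.015, -0.139, -0.99, 1.121], [0.0, 0.0, 0.0, 1.0]]
{'time': 0.1, 'joint_positions': array([-9.25384112e-01,  3.85473706e-01,  6.74450136e-03, -4.34385400e-04,
       -1.19402206e+00, -2.58577658e-01]), 'joint_vel': array([-2.09306370e-04, -1.93718545e-03,  3.46803945e-03,  2.04759814e-03,
       -2.64662803e-05, -8.11286609e-04]), 'tau': array([-4.77386002e-04, -3.91690993e+01,  1.87934178e+01,  4.23178867e+00,
        1.34634983e-02, -6.97033829e-05]), 'ee_pos': array([ 0.23557616, -0.57830522,  0.22156565]), 'tcp_rot': array([-1.75227875e+00, -2.60544571e+00, -1.60337996e-03]), 'force': array([-0.72442722,  0.0891469 ,  0.70665212]), 'wrist_torque': array([ 0.10790602,  0.02510194, -0.01425514]), 'width': 0.08699357093996445}
```

View pics/top0.png

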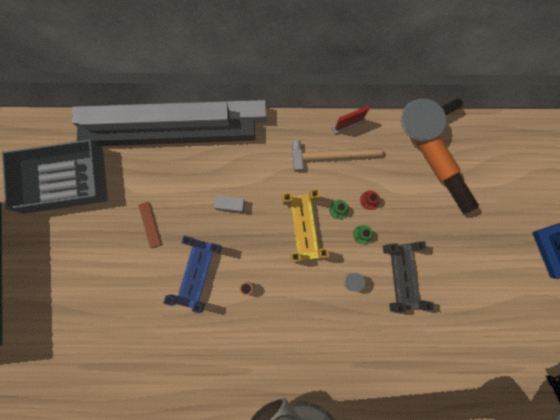

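View pics/side0.png

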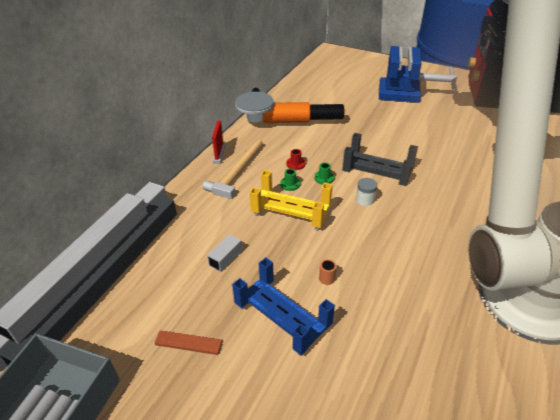

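The top view shows the base at about (405,277), blue at (195,273), yellow at (305,227), tube at (229,204) and red hub at (370,199). The jar is at (355,282), the pipe at (247,288), the bar at (149,225) and the hammer at (335,155). Next I'll enlarge the frames.

```bash
cat > h.py <<'E'
import cv2, numpy as np
from workcell import ctrl
from scipy.spatial.transform import Rotation as R
def snap(n,name):
    im=ctrl.grab_frame(n)[:,:,::-1].copy(); cv2.imwrite(f"pics/{name}.png",im); return im
def crop(im,u,v,w,h,s):
    c=im[v:v+h,u:u+w]; c=cv2.resize(c,None,fx=s,fy=s,interpolation=cv2.INTER_CUBIC)
    c=cv2.convertScaleAbs(c,alpha=1.5,beta=20)
    for k in range(0,w,10):
        cv2.line(c,(k*s,0),(k*s,6),(255,255,255),1); cv2.putText(c,str(u+k),(k*s+1,16),0,.35,(255,255,255),1)
    for k in range(0,h,10):
        cv2.line(c,(0,k*s),(6,k*s),(255,255,255),1); cv2.putText(c,str(v+k),(8,k*s+4),0,.35,(255,255,255),1)
    return c
def ray(n,uv,z):
    "pixels -> world points at height z"
    c=ctrl.get_calibration(n); E=c["extrinsics"]
    uv=np.atleast_2d(uv).astype(float)
    d=(np.linalg.inv(c["mtx"])@np.c_[uv,np.ones(len(uv))].T).T@E[:3,:3].T
    return E[:3,3]+d*((z-E[2,3])/d[:,2])[:,None]
def proj(n,P):
    c=ctrl.get_calibration(n); E=c["extrinsics"]
    q=(np.atleast_2d(P)-E[:3,3])@E[:3,:3]@c["mtx"].T
    return q[:,:2]/q[:,2:]
def frame_pose(n,uv,ztop):
    "uv: 4 post-top centres, order (+,+),(+,-),(-,+),(-,-) in some x,y naming"
    P=ray(n,uv,ztop)[:,:2]; M=np.array([[81,38],[81,-38],[-81,38],[-81,-38]])/1e3
    c=P.mean(0); H=M.T@(P-c); a=np.arctan2(H[0,1]-H[1,0],H[0,0]+H[1,1])
    Rm=np.array([[np.cos(a),-np.sin(a)],[np.sin(a),np.cos(a)]])
    print("centre",c.round(4),"yaw",round(np.degrees(a),2),"resid mm",((P-c-M@Rm.T)*1e3).round(1).tolist())
    return c,a
E
python3 - <<'E'
from h import *
im=cv2.imread("pics/top0.png")
cv2.imwrite("pics/c1.png",np.hstack([crop(im,160,230,66,90,6),crop(im,376,230,66,90,6)]))
cv2.imwrite("pics/c2.png",np.hstack([crop(im,278,184,56,86,6),np.vstack([crop(im,205,185,70,40,6),crop(im,325,182,70,40,6)])[:86*6] if 0 else cv2.copyMakeBorder(np.vstack([crop(im,205,185,70,40,6),crop(im,325,182,70,40,6)]),0,36,0,0,0)]))
E
```

```text
(no output)
```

View pics/c1.png

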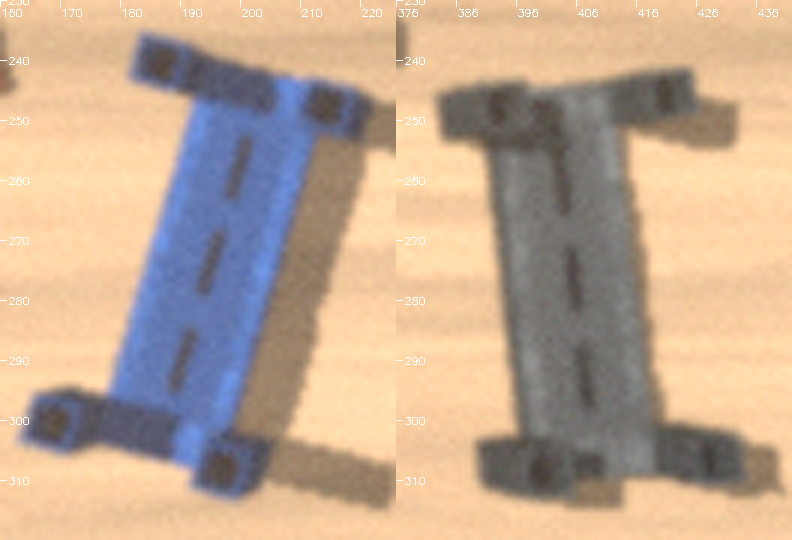

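View pics/c2.png

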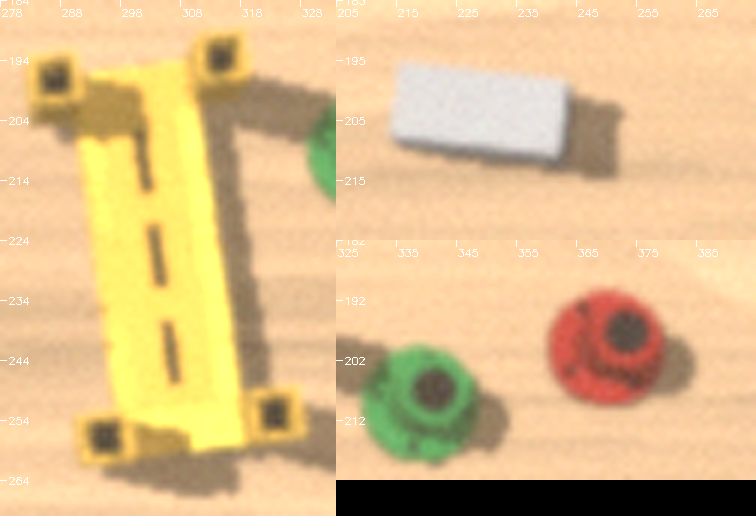

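The crops give post mouths for blue, base and yellow, plus the tube's top face and the hub's bore and flange. Next I'll compute poses and compare them with the known sizes.

```bash
python3 - <<'E'
from h import *
frame_pose("top",[(186.4,240.1),(213.6,247.1),(168.4,299.9),(196.9,307.6)],.082)
frame_pose("top",[(392.6,247.25),(420.25,245.4),(400.1,307.6),(427.75,305.75)],.070)
frame_pose("top",[(286.75,196.6),(314.25,193.25),(295.1,256.4),(323.4,252.4)],.082)
s=lambda u,v,x,y:(u+(x+.5)/6-.5,v+(y+.5)/6-.5)
T=ray("top",[s(205,185,*p) for p in((62,65),(232,80),(224,155),(56,136))],.036)[:,:2]
print(T.round(4),T.mean(0),[np.linalg.norm(T[i]-T[i-1]).round(4) for i in range(4)])
print(ray("top",[(373.1,196.9)],.044),ray("top",[(369.6,199.4)],.008))
print(ray("top",[(355,277),(247,288),(149,225),(335,155),(340,205),(362,231)],.04).round(3))
s=ctrl.sense();print(R.from_rotvec(s["tcp_rot"]).as_matrix().round(3))
E
```

```text
centre [0.4507 0.2875] yaw -14.73 resid mm [[-0.9, -0.6], [-0.2, 0.9], [0.8, 0.1], [0.3, -0.4]]
centre [ 0.4416 -0.2907] yaw 4.24 resid mm [[-0.9, -0.3], [-1.7, 0.5], [1.9, -1.3], [0.7, 1.1]]
centre [ 0.5794 -0.0108] yaw 7.6 resid mm [[0.1, -0.5], [-0.7, 0.5], [0.1, -0.2], [0.5, 0.2]]
[[0.6673 0.2371]
 [0.6601 0.1576]
 [0.6246 0.161 ]
 [0.6336 0.2392]] [0.64637926 0.19872014] [np.float64(0.0337), np.float64(0.0798), np.float64(0.0357), np.float64(0.0788)]
[[ 0.66143988 -0.20634664  0.044     ]] [[ 0.66116275 -0.20532227  0.008     ]]
[[ 0.44  -0.15   0.04 ]
 [ 0.411  0.145  0.04 ]
 [ 0.583  0.416  0.04 ]
 [ 0.784 -0.103  0.04 ]
 [ 0.639 -0.114  0.04 ]
 [ 0.566 -0.173  0.04 ]]
[[-0.377  0.926 -0.001]
 [ 0.926  0.377  0.002]
 [ 0.002 -0.    -1.   ]]
```

```bash
cat >> h.py <<'E'
def plan(x,y,z,yaw):
    "turn first (deg about tool z), then shift (cm, tool axes)"
    s=ctrl.sense(); M=R.from_rotvec(s["tcp_rot"]).as_matrix()
    y0=np.degrees(np.arctan2(M[1,0],M[0,0])); d=(yaw-y0+180)%360-180
    a=np.radians(yaw); N=np.array([[np.cos(a),np.sin(a),0],[np.sin(a),-np.cos(a),0],[0,0,-1]]).T
    N=np.array([[np.cos(a),np.sin(a),0],[np.sin(a),-np.cos(a),0],[0,0,-1]])
    sh=N.T@(np.array([x,y,z])-s["ee_pos"])*100
    print("t",round(s["time"],2),"yaw",y0.round(2),"tilt",M[:2,2].round(4),"wz",(-d).round(2),"shift cm",sh.round(2),"w",round(s["width"],4),"F",s["force"].round(1))
E
python3 -c "
from h import *
plan(.646,.199,.15,174.1)"
```

```text
t 0.1 yaw 112.15 tilt [-0.0009  0.0018] wz -61.95 shift cm [-32.83  81.54   7.16] w 0.087 F [-0.7  0.1  0.7]
```

Emit:
arm_command --pt "0 0 0 0 0 -10.3 1" --pt "0 0 0 0 0 -10.3 1" --pt "0 0 0 0 0 -10.3 1" --pt "0 0 0 0 0 -10.3 1" --pt "0 0 0 0 0 -10.3 1" --pt "0 0 0 0 0 -10.4 1" --pt "-2.34 5.82 0.5 0 0 0 1" --pt "-2.34 5.82 0.5 0 0 0 1" --pt "-2.34 5.82 0.5 0 0 0 1" --pt "-2.34 5.82 0.5 0 0 0 1" --pt "-2.34 5.82 0.5 0 0 0 1" --pt "-2.34 5.82 0.5 0 0 0 1" --pt "-2.34 5.82 0.5 0 0 0 1" --pt "-2.34 5.82 0.5 0 0 0 1" --pt "-2.34 5.82 0.5 0 0 0 1" --pt "-2.34 5.82 0.5 0 0 0 1" --pt "-2.34 5.82 0.5 0 0 0 1" --pt "-2.34 5.82 0.5 0 0 0 1" --pt "-2.34 5.82 0.5 0 0 0 1" --pt "-2.34 5.82 0.5 0 0 0 1" --newtons 20

```text
time: 2.6
ee_pos: [0.6436, 0.1943, 0.1524]
tcp_rot: [-0.162, -3.137, 0.001]
force: [0.5, -0.5, 0.0]
width: 0.087
```

```bash
python3 -c "
from h import *
plan(.646,.199,.005,174.1)"
```

```text
t 2.6 yaw 174.07 tilt [-0.0008 -0.0005] wz -0.03 shift cm [-0.19  0.49 14.74] w 0.087 F [ 0.5 -0.5  0. ]
```

Emit:
arm_command --pt "0 0 5 0 0 0 1" --pt "0 0 5 0 0 0 1" --pt "0 0 3 0 0 0 1" --pt "0 0 1 0 0 0 1" --pt "0 0 0 0 0 0 1" --pt "0 0 0 0 0 0 1" --pt "0 0 0 0 0 0 1"

```text
time: 3.48
ee_pos: [0.644, 0.1929, 0.0148]
tcp_rot: [0.163, 3.135, 0.003]
force: [-0.1, 0.2, -0.0]
width: 0.0874
```

```bash
python3 -c "
from h import *
plan(.646,.199,.005,174.1)"
```

```text
t 3.48 yaw 174.06 tilt [0.0027 0.0015] wz -0.04 shift cm [-0.14  0.63  0.98] w 0.0874 F [-0.1  0.2 -0. ]
```

Emit:
arm_command --pt "-0.14 0.63 0.5 0 0 0 1" --pt "0 0 0.4 0 0 0 1" --pt "0 0 0 0 0 0 1" --pt "0 0 0 0 0 0 -1" --pt "0 0 0 0 0 0 -1" --pt "0 0 0 0 0 0 -1" --pt "0 0 0 0 0 0 -1" --pt "0 0 0 0 0 0 -1" --pt "0 0 0 0 0 0 -1"

```text
time: 4.6
ee_pos: [0.6455, 0.1987, 0.0041]
tcp_rot: [0.162, 3.137, 0.001]
force: [0.2, -0.9, 1.0]
width: 0.036
```

```bash
python3 -c "
from h import *
plan(.646,.199,.15,174.1)
cv2.imwrite('pics/c3.png',crop(snap('side','s1'),150,180,160,120,5))"
```

```text
t 4.6 yaw 174.07 tilt [0.0008 0.0003] wz -0.03 shift cm [ -0.04   0.03 -14.59] w 0.036 F [ 0.2 -0.9  1. ]
```

View pics/c3.png

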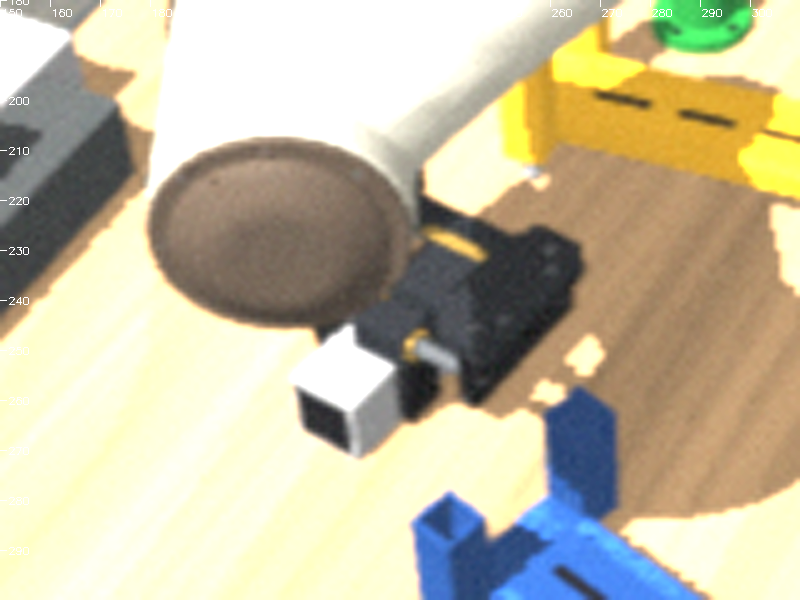

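The side view shows the tube held between the fingers, with width 36 mm as expected. Now I'll lift, turn 80° and carry it to the base.

Emit:
arm_command --pt "0 0 -4 0 0 0 -1" --pt "0 0 -5 0 0 0 -1" --pt "0 0 -6 0 0 0 -1" --pt "0 0 0 0 0 10 -1" --pt "0 0 0 0 0 10 -1" --pt "0 0 0 0 0 10 -1" --pt "0 0 0 0 0 10 -1" --pt "0 0 0 0 0 10 -1" --pt "0 0 0 0 0 10 -1" --pt "0 0 0 0 0 10 -1" --pt "0 0 0 0 0 9.8 -1" --pt "0 0 0 0 0 0 -1" --newtons 30

```text
time: 6.15
ee_pos: [0.6444, 0.1984, 0.153]
tcp_rot: [-2.134, -2.304, 0.003]
force: [0.3, 0.2, -3.2]
width: 0.0357
```

```bash
python3 -c "
from h import *
plan(.4416,-.2907,.15,94.2)"
```

```text
t 6.15 yaw 94.36 tilt [-0.0021 -0.0005] wz 0.16 shift cm [-47.29 -23.81   0.3 ] w 0.0357 F [ 0.3  0.2 -3.2]
```

Emit:
arm_command --pt "-2 -1 0 0 0 0 -1" --pt "-4.5 -2.3 0 0 0 0 -1" --pt "-4.5 -2.3 0 0 0 0 -1" --pt "-4.5 -2.3 0 0 0 0 -1" --pt "-4.5 -2.3 0 0 0 0 -1" --pt "-4.5 -2.3 0 0 0 0 -1" --pt "-4.5 -2.3 0 0 0 0 -1" --pt "-4.5 -2.3 0 0 0 0 -1" --pt "-4.5 -2.3 0 0 0 0 -1" --pt "-4.5 -2.2 0 0 0 0 -1" --pt "-4.5 -2.1 0 0 0 0 -1" --pt "0 0 0 0 0 0 -1" --pt "0 0 0 0 0 0 -1"

```text
time: 7.78
ee_pos: [0.4435, -0.2876, 0.1538]
tcp_rot: [-2.136, -2.303, -0.0]
force: [-0.3, -1.0, -1.9]
width: 0.0359
```

```bash
python3 -c "
from h import *
plan(.4416,-.2907,.0255,94.2)
cv2.imwrite('pics/c4.png',np.hstack([crop(snap('top','t2'),370,215,66,100,6),crop(snap('side','s2'),325,120,100,150,4)[:600]]))"
```

```text
t 7.78 yaw 94.32 tilt [-0.0003  0.0005] wz 0.12 shift cm [-0.29 -0.21 12.83] w 0.0359 F [-0.3 -1.  -1.9]
```

View pics/c4.png

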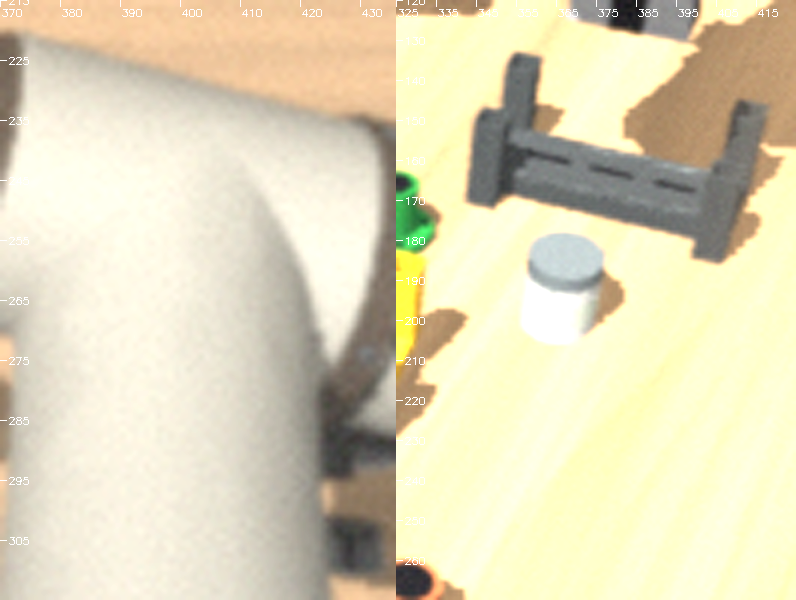

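The arm hides the place from the top camera, while the side camera shows the base at (345–425, 133–185) clear of the jar. I'll correct and lower on the measured numbers.

Emit:
arm_command --pt "-0.29 -0.21 3 0 0 0 -1" --pt "0 0 4 0 0 0 -1" --pt "0 0 3 0 0 0 -1" --pt "0 0 1.8 0 0 0 -1" --pt "0 0 0.8 0 0 0 -1" --pt "0 0 0 0 0 0 -1" --pt "0 0 0 0 0 0 -1"

```text
time: 8.75
ee_pos: [0.4428, -0.2908, 0.0289]
tcp_rot: [2.135, 2.302, 0.001]
force: [-0.1, -1.0, -2.4]
width: 0.0357
```

```bash
python3 -c "
from h import *
plan(.4416,-.2907,.0241,94.2)"
```

```text
t 8.75 yaw 94.32 tilt [ 0.0018 -0.0007] wz 0.12 shift cm [ 0.02 -0.12  0.48] w 0.0357 F [-0.1 -1.  -2.4]
```

Emit:
arm_command --pt "0 -0.1 0.3 0 0 0 -1" --pt "0 0 0.15 0 0 0 -1" --pt "0 0 0 0 0 0 -1" --pt "0 0 0 0 0 0 0.6" --pt "0 0 0 0 0 0 0.6" --pt "0 0 0 0 0 0 0.6" --pt "0 0 0 0 0 0 0.6" --pt "0 0 0 0 0 0 0.6"

```text
time: 9.75
ee_pos: [0.4409, -0.2909, 0.0235]
tcp_rot: [-2.137, -2.302, 0.0]
force: [-0.6, 0.6, -0.7]
width: 0.0684
```

```bash
python3 -c "
from h import *
plan(.4416,-.2907,.0241,94.2)"
```

```text
t 9.75 yaw 94.26 tilt [-0.  0.] wz 0.06 shift cm [ 0.01  0.07 -0.06] w 0.0684 F [-0.6  0.6 -0.7]
```

Emit:
arm_command --pt "0 0 -3 0 0 0 0.6" --pt "0 0 -6 0 0 0 1" --pt "0 0 -6 0 0 0 1" --pt "0 0 0 0 0 9.5 1" --pt "0 0 0 0 0 9.5 1" --pt "0 0 0 0 0 0 1"

```text
time: 10.5
ee_pos: [0.4407, -0.2908, 0.1736]
tcp_rot: [2.486, 1.92, 0.0]
force: [1.0, -0.2, -0.7]
width: 0.087
```

```bash
python3 -c "
from h import *
plan(.4507,.2875,.16,75.3)"
```

```text
t 10.5 yaw 75.37 tilt [0.0001 0.    ] wz 0.07 shift cm [ 56.19 -13.71   1.36] w 0.087 F [ 1.  -0.2 -0.7]
```

Emit:
arm_command --pt "3 -0.7 0 0 0 0 1" --pt "5.6 -1.37 0 0 0 0 1" --pt "5.6 -1.37 0 0 0 0 1" --pt "5.6 -1.37 0 0 0 0 1" --pt "5.6 -1.37 0 0 0 0 1" --pt "5.6 -1.37 0 0 0 0 1" --pt "5.6 -1.37 0 0 0 0 1" --pt "5.6 -1.37 0 0 0 0 1" --pt "5.6 -1.37 0 0 0 0 1" --pt "5.6 -1.37 0 0 0 0 1" --pt "2.8 -0.7 0 0 0 0 1" --pt "0 0 0 0 0 0 1" --pt "0 0 0 0 0 0 1"

```text
time: 12.12
ee_pos: [0.4508, 0.2865, 0.1732]
tcp_rot: [2.488, 1.918, -0.002]
force: [-0.6, -0.7, 0.2]
width: 0.0868
```

```bash
python3 -c "
from h import *
plan(.4507,.2875,.008,75.3)
cv2.imwrite('pics/c5.png',np.hstack([crop(snap('top','t3'),376,230,66,100,6),crop(snap('side','s3'),325,120,100,150,4)[:600]]))"
```

```text
t 12.12 yaw 75.27 tilt [-0.001  -0.0011] wz -0.03 shift cm [ 0.09 -0.03 16.52] w 0.0868 F [-0.6 -0.7  0.2]
```

View pics/c5.png

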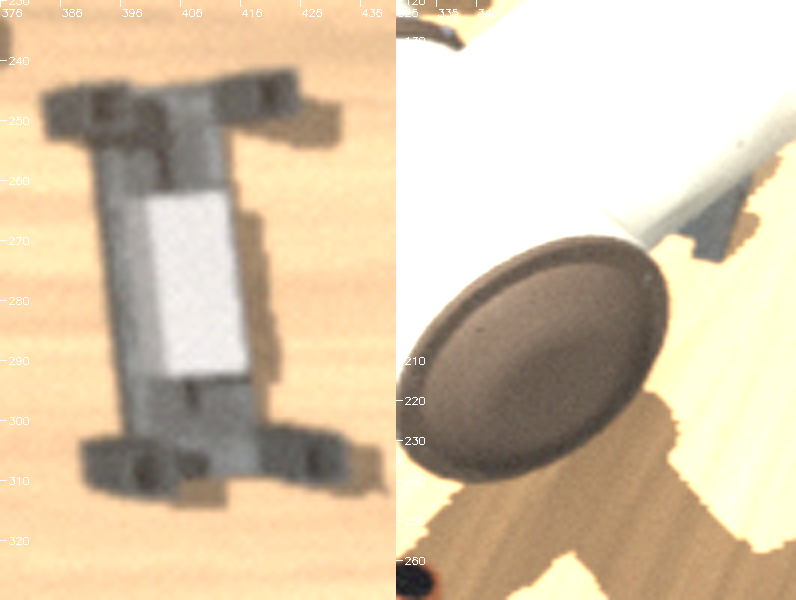

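The tube lies lengthwise on the deck, with its top-face centre near (408.5,277). My base mouth marks may be biased in y because I see the mouths obliquely. I'll check with model overlays in both cameras.

```bash
cat >> h.py <<'E'
def overlay(n,im,u,v,w,h,s,pose,kind="base"):
    "wireframe of a frame at pose (x,y,z,yaw deg) over an enlarged crop"
    x,y,z,a=pose; zt,zd=(.07,.02) if kind=="base" else (.082,.032)
    c=crop(im,u,v,w,h,s); a=np.radians(a); Rm=np.array([[np.cos(a),-np.sin(a)],[np.sin(a),np.cos(a)]])
    def rect(cx,cy,hx,hy,hz,col):
        P=np.array([[cx-hx,cy-hy],[cx+hx,cy-hy],[cx+hx,cy+hy],[cx-hx,cy+hy]])@Rm.T+[x,y]
        q=((proj(n,np.c_[P,np.full(4,z+hz)])-[u,v]+.5)*s-.5)
        cv2.polylines(c,[np.round(q*8).astype(int)],True,col,1,cv2.LINE_AA,3)
    for sx in(1,-1):
        for sy in(1,-1):
            rect(sx*.081,sy*.038,.011,.011,zt,(0,255,0)); rect(sx*.081,sy*.038,.0085,.0085,zt,(0,255,255))
    rect(0,0,.070,.029,zd,(255,0,255))
    return c
E
python3 - <<'E'
from h import *
T=lambda p:(376+(p[0]+.5)/6-.5,230+(p[1]+.5)/6-.5)
q=ray("top",[T(p) for p in((146,195),(226,190),(250,374),(168,380))],.056)[:,:2]
print(q.round(4),q.mean(0))
print(ray("top",[T((186,285))],.02))
t=cv2.imread("pics/t3.png"); s=cv2.imread("pics/s2.png")
A=[np.hstack([overlay("top",t,378,236,60,80,5,p)[:400,:300],overlay("side",s,335,125,100,80,5,p)]) for p in((.4416,-.2907,0,4.24),)]
cv2.imwrite("pics/o1.png",A[0])
E
```

```text
[[ 0.4793 -0.2696]
 [ 0.4815 -0.306 ]
 [ 0.3996 -0.3127]
 [ 0.3971 -0.2757]] [ 0.43939691 -0.2910093 ]
[[ 0.43872958 -0.29801675  0.02      ]]
```

View pics/o1.png

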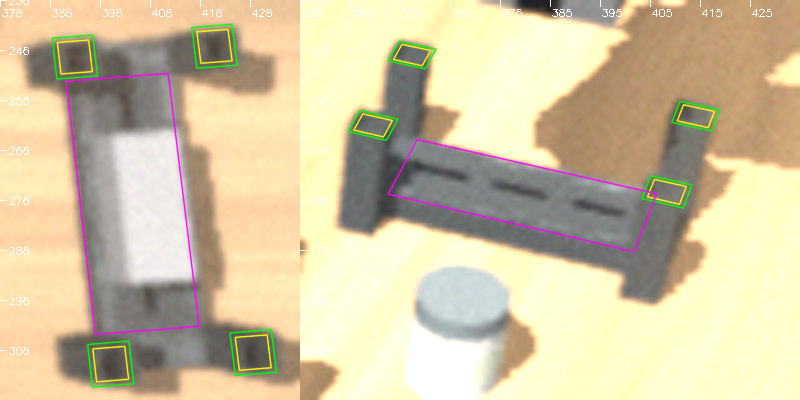

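The overlay suggests the base estimate may be off by a pixel or so in the top view. I'll fit silhouettes in both cameras for all three frames.

```bash
cat > fit.py <<'E'
from h import *
from scipy.optimize import minimize
def boxes(kind):
    z0,zd,zt=(0,.02,.07) if kind=="base" else (.02,.032,.082)
    zb=0 if kind=="base" else .02
    B=[(0,0,.092,.029,zb,zd)]
    for sx in(1,-1):
        B.append((sx*.081,0,.011,.049,zb,zd))
        for sy in(1,-1):
            B.append((sx*.081,sy*.038,.011,.011,zb,zt))
            if kind!="base": B.append((sx*.081,sy*.038,.0055,.0055,0,.02))
    return B
def render(n,pose,kind,S=4,zo=0):
    x,y,a=pose; im=np.zeros((420*S,560*S),np.uint8); Rm=np.array([[np.cos(a),-np.sin(a)],[np.sin(a),np.cos(a)]])
    for cx,cy,hx,hy,z0,z1 in boxes(kind):
        P=np.array([[*(Rm@[cx+i*hx,cy+j*hy]+[x,y]),z+zo] for i in(1,-1) for j in(1,-1) for z in(z0,z1)])
        q=(proj(n,P)+.5)*S-.5
        cv2.fillConvexPoly(im,cv2.convexHull(np.round(q*16).astype(np.int32)),1,shift=4)
    return im
def mask(im,col,pred):
    h=cv2.cvtColor(cv2.resize(im,None,fx=4,fy=4,interpolation=cv2.INTER_CUBIC),cv2.COLOR_BGR2HSV).astype(int); H,Sa,V=h[...,0],h[...,1],h[...,2]
    m={"blue":(H>100)&(H<135)&(Sa>90),"yellow":(H>19)&(H<33)&(Sa>175),"base":(V<125)&(Sa<75)}[col]
    near=cv2.dilate(pred,np.ones((49,49)))
    return (m&(near>0)).astype(np.uint8)
def fit(views,col,p0,zo=0):
    kind="base" if col=="base" else "f"
    ms=[(n,mask(im,col,render(n,p0,kind,zo=zo))) for n,im in views]
    def c(p):
        pp=(p0[0]+p[0]/1e3,p0[1]+p[1]/1e3,p0[2]+p[2]/100); return sum(1-((r:=render(n,pp,kind,zo=zo))&m).sum()/(r|m).sum() for n,m in ms)/len(ms)
    r=min((minimize(c,s,method="Nelder-Mead",options=dict(initial_simplex=np.array(s)+np.array([[0,0,0],[4,0,0],[0,4,0],[0,0,3]]),maxiter=120)) for s in([0,0,0],)),key=lambda r:r.fun)
    p=np.array(p0)+r.x*[1e-3,1e-3,1e-2]; print(col,[n for n,_ in views],p[:2].round(4),np.degrees(p[2]).round(2),"IoU",round(1-r.fun,3)); return p,ms
E
python3 - <<'E'
from fit import *
t=cv2.imread("pics/top0.png"); s=cv2.imread("pics/side0.png")
G={"base":(.4416,-.2907,.074),"blue":(.4507,.2875,-.257),"yellow":(.5794,-.0108,.1326)}
for k,g in G.items():
    for v in([("top",t)],[("side",s)],[("top",t),("side",s)]): p,ms=fit(v,k,g)
    if k=="base":
        o=[]
        for (n,m),(u0,v0,w,h) in zip(ms,((376,230,66,90),(335,125,90,70))):
            r=render(n,p,"base"); sl=(slice(v0*4,(v0+h)*4),slice(u0*4,(u0+w)*4)); z=np.dstack([m*255,r*255,m*0])[sl]; o.append(cv2.copyMakeBorder(z,0,360-z.shape[0],0,0,0))
        cv2.imwrite("pics/m.png",np.hstack(o))
E
```

```text
base ['top'] [ 0.4405 -0.2956] 4.28 IoU 0.937
base ['side'] [ 0.444  -0.2946] 5.84 IoU 0.907Traceback (most recent call last):
  File "<stdin>", line 5, in <module>
  File "fit.py", line 30, in fit
    r=min((minimize(c,s,method="Nelder-Mead",options=dict(initial_simplex=np.array(s)+np.array([[0,0,0],[4,0,0],[0,4,0],[0,0,3]]),maxiter=120)) for s in([0,0,0],)),key=lambda r:r.fun)
  File "fit.py", line 30, in <genexpr>
    r=min((minimize(c,s,method="Nelder-Mead",options=dict(initial_simplex=np.array(s)+np.array([[0,0,0],[4,0,0],[0,4,0],[0,0,3]]),maxiter=120)) for s in([0,0,0],)),key=lambda r:r.fun)
           ~~~~~~~~^^^^^^^^^^^^^^^^^^^^^^^^^^^^^^^^^^^^^^^^^^^^^^^^^^^^^^^^^^^^^^^^^^^^^^^^^^^^^^^^^^^^^^^^^^^^^^^^^^^^^^^^^^^^^^^^^^^^^^^^^^^^
    res = _minimize_neldermead(fun, x0, args, callback, bounds=bounds,
                               **options)
    fxr = func(xr)
    fx = function(np.copy(x), *(wrapper_args + args))
  File "fit.py", line 29, in c
    pp=(p0[0]+p[0]/1e3,p0[1]+p[1]/1e3,p0[2]+p[2]/100); return sum(1-((r:=render(n,pp,kind,zo=zo))&m).sum()/(r|m).sum() for n,m in ms)/len(ms)
                                                              ~~~^^^^^^^^^^^^^^^^^^^^^^^^^^^^^^^^^^^^^^^^^^^^^^^^^^^^^^^^^^^^^^^^^^^^
  File "fit.py", line 29, in <genexpr>
    pp=(p0[0]+p[0]/1e3,p0[1]+p[1]/1e3,p0[2]+p[2]/100); return sum(1-((r:=render(n,pp,kind,zo=zo))&m).sum()/(r|m).sum() for n,m in ms)/len(ms)
                                                                         ~~~~~~^^^^^^^^^^^^^^^^^
  File "fit.py", line 17, in render
    q=(proj(n,P)+.5)*S-.5
       ~~~~^^^^^
  File "h.py", line 21, in proj
    c=ctrl.get_calibration(n); E=c["extrinsics"]
ValueError: time passes only in moves, steps and waits
```

The silhouettes put the base about 4–5 mm further in −y than the mouth marks did. I'll cache the calibration and finish the fits.

```bash
sed -i 's/ctrl.get_calibration(n)/cal(n)/; s/^def snap/import functools\ncal=functools.cache(lambda n: ctrl.get_calibration(n))\ndef snap/' h.py && time python3 - <<'E'
from fit import *
t=cv2.imread("pics/top0.png"); s=cv2.imread("pics/side0.png")
G={"base":(.4416,-.294,.08),"blue":(.4507,.2875,-.257),"yellow":(.5794,-.0108,.1326)}
O=[]
for k,g in G.items():
    if k!="base":
        for v in([("top",t)],[("side",s)]): fit(v,k,g)
    p,ms=fit([("top",t),("side",s)],k,g); o=[]
    for n,m in ms:
        r=render(n,p,"base" if k=="base" else "f"); u,v=proj(n,[[p[0],p[1],.04]])[0]; u0,v0=int(u-32),int(v-46)
        o.append(np.dstack([m*255,r*255,m*0])[v0*4:v0*4+320,u0*4:u0*4+264][:300])
    O.append(np.vstack(o))
cv2.imwrite("pics/m.png",np.hstack(O))
E
```

```text
base ['top', 'side'] [ 0.4424 -0.2953] 4.35 IoU 0.912
blue ['top'] [0.4541 0.2865] -16.03 IoU 0.577
blue ['side'] [0.4532 0.2878] -14.38 IoU 0.912
blue ['top', 'side'] [0.4539 0.2873] -14.57 IoU 0.744
yellow ['top'] [ 5.73e-01 -4.00e-04] 7.82 IoU 0.01
yellow ['side'] [ 0.5828 -0.0113] 7.65 IoU 0.91
yellow ['top', 'side'] [ 0.5828 -0.0113] 7.64 IoU 0.46
real	0m10.892s
user	0m10.637s
sys	0m0.636s
```

View pics/m.png

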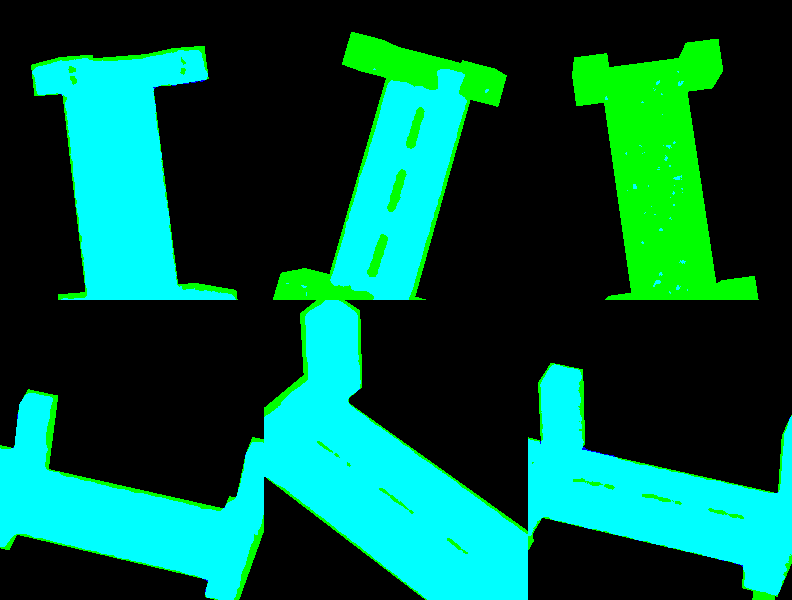

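```bash
sed -i 's/"blue":(H>100)&(H<135)&(Sa>90)/"blue":(H>95)\&(H<140)\&(Sa>50)/; s/"yellow":(H>19)&(H<33)&(Sa>175)/"yellow":(H>YH)\&(H<36)\&(Sa>YS)/; s/^def mask/YH,YS=19,175\ndef mask/' fit.py && python3 - <<'E'
import fit; from fit import *
t=cv2.imread("pics/top0.png"); h=cv2.cvtColor(t,cv2.COLOR_BGR2HSV)
print("deck",h[222:226,302:305].reshape(-1,3).tolist()[:5],"post",h[199,290].tolist(),"wood",h[230,265:275].tolist()[:4],"bluepost",h[243,190].tolist(),h[243,194].tolist())
fit.fit([("top",t)],"blue",(.4507,.2875,-.257))
for a,b in((20,120),(19,140),(21,100)):
    fit.YH,fit.YS=a,b; fit.fit([("top",t)],"yellow",(.5794,-.0108,.1326))
E
```

```text
deck [[20, 171, 139], [19, 148, 107], [20, 160, 126], [19, 163, 142], [18, 138, 96]] post [20, 172, 144] wood [[16, 95, 153], [15, 100, 153], [15, 103, 148], [15, 99, 154]] bluepost [116, 63, 61] [122, 56, 59]Traceback (most recent call last):
  File "<stdin>", line 4, in <module>
AttributeError: 'function' object has no attribute 'fit'
```

```bash
sed -i 's/(Sa>50)/(Sa>40)/; s/YH,YS=19,175/YH,YS=17,130/' fit.py && python3 - <<'E'
from fit import *
t=cv2.imread("pics/top0.png")
fit([("top",t)],"blue",(.4507,.2875,-.257))
fit([("top",t)],"yellow",(.5794,-.0108,.1326))
E
```

```text
blue ['top'] [0.4507 0.2884] -15.04 IoU 0.813
yellow ['top'] [ 0.58  -0.012] 7.68 IoU 0.937
```

Emit:
arm_command --pt "0.15 -0.1 3 0 0 0 1" --pt "0 0 5 0 0 0 1" --pt "0 0 5 0 0 0 1" --pt "0 0 2 0 0 0 1" --pt "0 0 1 0 0 0 1" --pt "0 0 0 0 0 0 1" --pt "0 0 0 0 0 0 1"

```text
time: 13.1
ee_pos: [0.4512, 0.2898, 0.0148]
tcp_rot: [-2.488, -1.918, -0.004]
force: [0.6, -0.1, -0.5]
width: 0.0869
```

```bash
python3 -c "
from h import *
plan(.4515,.288,.0075,75.3)"
```

```text
t 13.1 yaw 75.26 tilt [0.0018 0.0018] wz -0.04 shift cm [-0.17  0.07  0.73] w 0.0869 F [ 0.6 -0.1 -0.5]
```

Emit:
arm_command --pt "-0.17 0.05 0.4 0 0 0 1" --pt "0 0 0.3 0 0 0 1" --pt "0 0 0 0 0 0 1" --pt "0 0 0 0 0 0 -1" --pt "0 0 0 0 0 0 -1" --pt "0 0 0 0 0 0 -1" --pt "0 0 0 0 0 0 -1" --pt "0 0 0 0 0 0 -1" --pt "0 0 0 0 0 0 -1" --newtons 50

```text
time: 14.22
ee_pos: [0.4507, 0.2877, 0.0066]
tcp_rot: [-2.488, -1.918, -0.001]
force: [0.4, 0.9, 1.2]
width: 0.0573
```

```bash
python3 -c "
from h import *
plan(.4515,.288,.0075,75.3)"
```

```text
t 14.22 yaw 75.27 tilt [0.0003 0.0003] wz -0.03 shift cm [ 0.05  0.07 -0.09] w 0.0573 F [0.4 0.9 1.2]
```

Gripped at 57.3 mm against a 58 mm deck. Now I'll lift, turn and carry.

Emit:
arm_command --pt "0 0 -2 0 0 0 -1" --pt "0 0 -4 0 0 0 -1" --pt "0 0 -5 0 0 0 -1" --pt "0 0 -5 0 0 0 -1" --pt "0 0 0 0 0 -6 -1" --pt "0 0 0 0 0 -7 -1" --pt "0 0 0 0 0 -6 -1" --pt "0 0 0 0 0 0 -1"

```text
time: 15.22
ee_pos: [0.4498, 0.2869, 0.1656]
tcp_rot: [-2.139, -2.3, 0.004]
force: [0.9, 0.8, -3.5]
width: 0.0571
```

```bash
python3 -c "
from h import *
plan(.441,-.2955,.165,94.3)"
```

```text
t 15.22 yaw 94.16 tilt [-0.002  -0.0013] wz -0.14 shift cm [-58.01  -5.24   0.06] w 0.0571 F [ 0.9  0.8 -3.5]
```

Emit:
arm_command --pt "-2 -0.2 0 0 0 -0.1 -1" --pt "-4 -0.36 0 0 0 0 -1" --pt "-5 -0.45 0 0 0 0 -1" --pt "-5 -0.45 0 0 0 0 -1" --pt "-5 -0.45 0 0 0 0 -1" --pt "-5 -0.45 0 0 0 0 -1" --pt "-5 -0.45 0 0 0 0 -1" --pt "-5 -0.45 0 0 0 0 -1" --pt "-5 -0.45 0 0 0 0 -1" --pt "-5 -0.45 0 0 0 0 -1" --pt "-5 -0.45 0 0 0 0 -1" --pt "-4 -0.36 0 0 0 0 -1" --pt "-3 -0.27 0 0 0 0 -1" --pt "0 0 0 0 0 0 -1" --pt "0 0 0 0 0 0 -1"

```text
time: 17.1
ee_pos: [0.4413, -0.2945, 0.1661]
tcp_rot: [-2.136, -2.302, 0.0]
force: [-0.7, 0.8, -2.1]
width: 0.0573
```

```bash
python3 -c "
from h import *
plan(.441,-.2955,.127,94.3)
cv2.imwrite('pics/c6.png',crop(snap('side','s4'),310,50,135,120,5));snap('top','t4')"
```

```text
t 17.1 yaw 94.28 tilt [-0.0012  0.0008] wz -0.02 shift cm [-0.09 -0.04  3.91] w 0.0573 F [-0.7  0.8 -2.1]
```

View pics/c6.png

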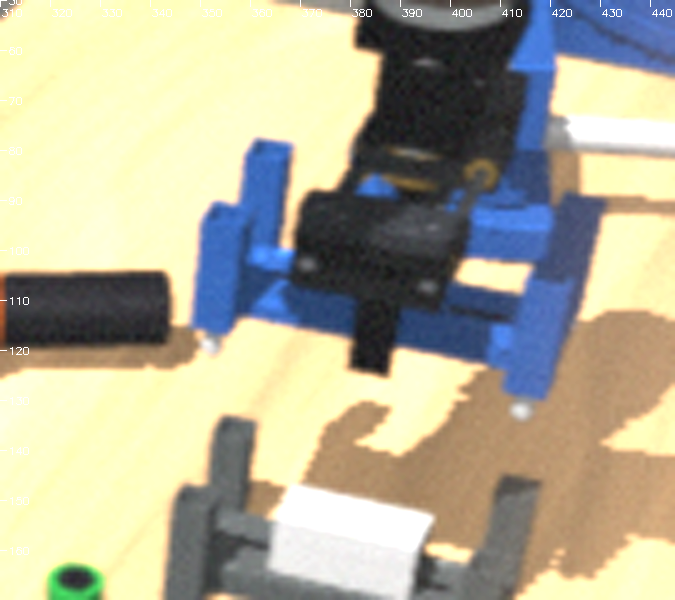

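```bash
python3 - <<'E'
from fit import *
for z in(.162,.166):
    P=ray("side",[(351.2,118.2),(413.6,131.2)],z)[:,:2]; d=P[0]-P[1]
    n=np.array([-d[1],d[0]])/np.linalg.norm(d); print(z,P.round(4).tolist(),"len",np.linalg.norm(d).round(4),"yaw",np.degrees(np.arctan2(d[1],d[0])).round(2),"centre",(P.mean(0)-.038*n).round(4))
s=cv2.imread("pics/s4.png")
fit([("side",s)],"blue",(.4413,-.2945,.075),zo=.1595)
E
```

```text
0.162 [[0.5265, -0.2564], [0.3624, -0.2674]] len 0.1645 yaw 3.86 centre [ 0.447  -0.2998]
0.166 [[0.5244, -0.2499], [0.3613, -0.2609]] len 0.1634 yaw 3.86 centre [ 0.4454 -0.2934]
blue ['side'] [ 0.4457 -0.2972] 5.41 IoU 0.717
```

The held blue frame is level and within about 2 mm of the base's pose in the side camera. I'll lower it to just above the mouths.

Emit:
arm_command --pt "-0.1 -0.08 2 0 0 0 -1" --pt "0 0 3 0 0 0 -1" --pt "0 0 2 0 0 0 -1" --pt "0 0 0.9 0 0 0 -1" --pt "0 0 0 0 0 0 -1" --pt "0 0 0 0 0 0 -1"

```text
time: 17.95
ee_pos: [0.4425, -0.2959, 0.0885]
tcp_rot: [2.133, 2.304, 0.001]
force: [-0.3, 0.7, -2.5]
width: 0.0574
```

```bash
python3 -c "
from h import *
plan(.4405,-.2955,.0566,94.3)"
```

```text
t 17.95 yaw 94.4 tilt [ 0.0018 -0.0009] wz 0.1 shift cm [ 0.06 -0.19  3.19] w 0.0574 F [-0.3  0.7 -2.5]
```

Emit:
arm_command --pt "0 -0.1 0.6 0 0 0 -1" --pt "0 0 0 0 0 0 -1" --pt "0 0 0 0 0 0 -1" --pt "0 0 0 0 0 0 -1"

```text
time: 18.45
ee_pos: [0.4408, -0.296, 0.0817]
tcp_rot: [2.135, 2.304, 0.0]
force: [-0.1, -0.5, -3.1]
width: 0.0573
```

```bash
python3 -c "
from h import *
plan(.4405,-.2955,.0566,94.3)
cv2.imwrite('pics/c7.png',crop(snap('side','s5'),320,75,120,110,6))"
```

```text
t 18.45 yaw 94.36 tilt [ 0.0003 -0.0001] wz 0.06 shift cm [ 0.05 -0.02  2.51] w 0.0573 F [-0.1 -0.5 -3.1]
```

View pics/c7.png

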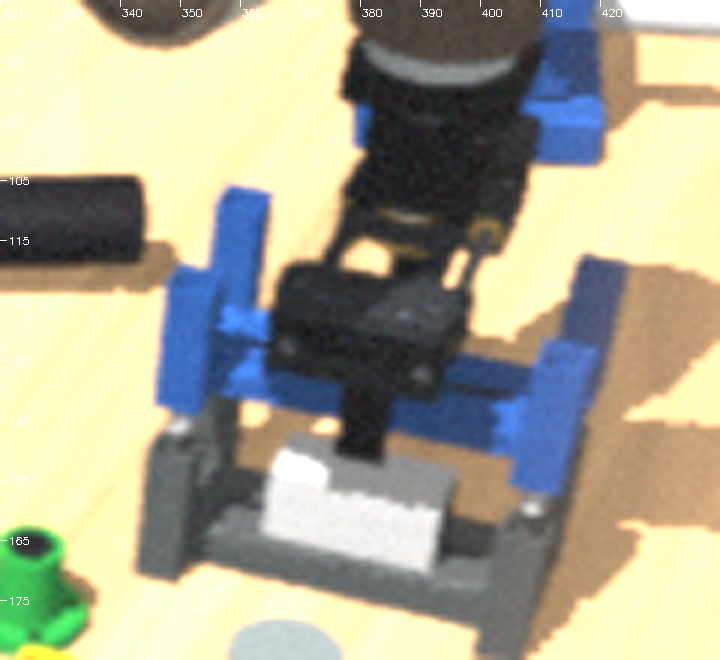

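The side view shows both near pins, at crop (181,425) and (533,508), right over the base's post mouths. I'll lower in gentle steps.

Emit:
arm_command --pt "0.05 0 0.4 0 0 0 -1" --pt "0 0 0.4 0 0 0 -1" --pt "0 0 0.4 0 0 0 -1" --pt "0 0 0 0 0 0 -1" --pt "0 0 0 0 0 0 -1"

```text
time: 19.12
ee_pos: [0.4407, -0.2954, 0.0695]
tcp_rot: [2.135, 2.304, -0.0]
force: [-0.7, 0.2, -3.4]
width: 0.0575
```

```bash
python3 -c "
from h import *
plan(.4405,-.2955,.0566,94.3)"
```

```text
t 19.12 yaw 94.37 tilt [ 0.     -0.0001] wz 0.07 shift cm [-0.   -0.02  1.29] w 0.0575 F [-0.7  0.2 -3.4]
```

Pins are 7 mm in without contact force. Continuing.

Emit:
arm_command --pt "0 0 0.4 0 0 0 -1" --pt "0 0 0.4 0 0 0 -1" --pt "0 0 0.4 0 0 0 -1" --pt "0 0 0.1 0 0 0 -1" --pt "0 0 0 0 0 0 -1" --pt "0 0 0 0 0 0 -1"

```text
time: 19.88
ee_pos: [0.4405, -0.2954, 0.0567]
tcp_rot: [-2.135, -2.304, 0.0]
force: [-1.6, 1.0, 0.9]
width: 0.0571
```

```bash
python3 -c "
from h import *
plan(.4405,-.2955,.0566,94.3)"
```

```text
t 19.88 yaw 94.37 tilt [-0.0001 -0.    ] wz 0.07 shift cm [-0.01 -0.    0.01] w 0.0571 F [-1.6  1.   0.9]
```

Emit:
arm_command --pt "0 0 0 0 0 0 1" --pt "0 0 0 0 0 0 1" --pt "0 0 0 0 0 0 1" --pt "0 0 0 0 0 0 1" --pt "0 0 -1 0 0 0 1" --pt "0 0 -4 0 0 0 1" --pt "0 0 -6 0 0 0 1" --pt "0 0 -3 0 0 0 1" --pt "0 0 0 0 0 10 1" --pt "0 0 0 0 0 10 1" --pt "0 0 0 0 0 10 1" --pt "0 0 0 0 0 10 1" --pt "0 0 0 0 0 9.4 1" --pt "0 0 0 0 0 0 1" --newtons 25

```text
time: 21.62
ee_pos: [0.4406, -0.2955, 0.1972]
tcp_rot: [2.901, 1.204, 0.001]
force: [-0.5, 1.3, -0.3]
width: 0.0869
```

```bash
python3 -c "
from h import *
plan(.662,-.206,.17,45)"
```

```text
t 21.62 yaw 45.08 tilt [ 0.0008 -0.0004] wz 0.08 shift cm [21.98  9.33  2.72] w 0.0869 F [-0.5  1.3 -0.3]
```

Emit:
arm_command --pt "4.4 1.87 0 0 0 0 1" --pt "4.4 1.87 0 0 0 0 1" --pt "4.4 1.87 0 0 0 0 1" --pt "4.4 1.87 0.5 0 0 0 1" --pt "4.4 1.87 1 0 0 0 1" --pt "0 0 0 0 0 0 1" --pt "0 0 0 0 0 0 1" --pt "0 0 0 0 0 0 1"

```text
time: 22.62
ee_pos: [0.6616, -0.2067, 0.1825]
tcp_rot: [2.902, 1.201, 0.001]
force: [-0.7, 0.6, 0.4]
width: 0.0872
```

```bash
python3 -c "
from h import *
plan(.662,-.206,.013,45)
cv2.imwrite('pics/c8.png',np.hstack([crop(snap('top','t5'),376,225,66,100,6),crop(snap('side','s6'),250,70,80,120,5)]))"
```

```text
t 22.62 yaw 44.97 tilt [ 0.0008 -0.0002] wz -0.03 shift cm [ 0.08 -0.03 16.95] w 0.0872 F [-0.7  0.6  0.4]
```

View pics/c8.png

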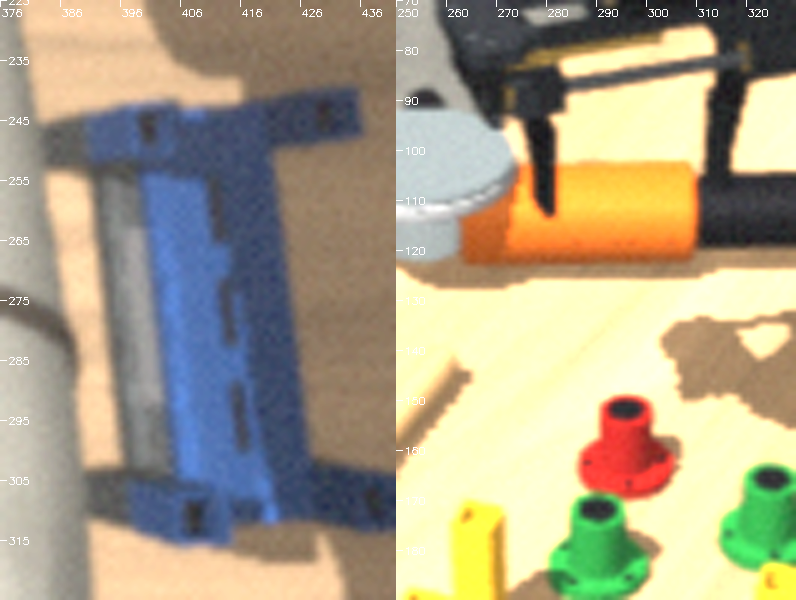

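```bash
python3 - <<'E'
from fit import *
print(ray("side",[(295.6,151.2)],.044))
T=lambda x,y:(376+(x+.5)/6-.5,225+(y+.5)/6-.5)
frame_pose("top",[T(148,125),T(323,110),T(195,517),T(374,501)],.132)
E
```

```text
[[ 0.66444003 -0.20732142  0.044     ]]
centre [ 0.4414 -0.2911] yaw 4.34 resid mm [[-0.1, -0.7], [0.3, 0.5], [-0.3, -0.5], [0.1, 0.7]]
```

The red hub agrees in both cameras at about (0.6615, −0.2065), and the blue frame looks fully seated on the base. I'll lower onto the hub neck.

Emit:
arm_command --pt "0.05 0 3 0 0 0 1" --pt "0 0 5 0 0 0 1" --pt "0 0 5 0 0 0 1" --pt "0 0 2 0 0 0 1" --pt "0 0 1 0 0 0 1" --pt "0 0 0 0 0 0 1" --pt "0 0 0 0 0 0 1" --pt "0 0 0 0 0 0 1"

```text
time: 23.72
ee_pos: [0.6635, -0.2059, 0.023]
tcp_rot: [2.902, 1.201, 0.003]
force: [-0.9, -0.9, 0.5]
width: 0.087
```

```bash
python3 -c "
from h import *
plan(.6615,-.2065,.014,45)"
```

```text
t 23.73 yaw 44.97 tilt [ 0.0025 -0.0003] wz -0.03 shift cm [-0.18 -0.1   0.9 ] w 0.087 F [-0.9 -0.9  0.5]
```

Emit:
arm_command --pt "-0.15 -0.1 0.5 0 0 0 1" --pt "0 0 0.35 0 0 0 1" --pt "0 0 0 0 0 0 1" --pt "0 0 0 0 0 0 -1" --pt "0 0 0 0 0 0 -1" --pt "0 0 0 0 0 0 -1" --pt "0 0 0 0 0 0 -1" --pt "0 0 0 0 0 0 -1" --pt "0 0 0 0 0 0 -1"

```text
time: 24.85
ee_pos: [0.6609, -0.2061, 0.0131]
tcp_rot: [-2.903, -1.201, -0.0]
force: [-0.1, -0.2, 0.4]
width: 0.035
```

```bash
python3 -c "
from h import *
plan(.6615,-.2065,.014,45)"
```

```text
t 24.85 yaw 44.96 tilt [0. 0.] wz -0.04 shift cm [ 0.01  0.07 -0.09] w 0.035 F [-0.1 -0.2  0.4]
```

Emit:
arm_command --pt "0 0 0 0 0 0 -1" --pt "0 0 0 0 0 0 -1" --pt "0 0 -3 0 0 0 -1" --pt "0 0 -6 0 0 0 -1" --pt "0 0 -6 0 0 0 -1" --pt "0 0 -4 0 0 0 -1" --pt "0 0 0 0 0 -10 -1" --pt "0 0 0 0 0 -10 -1" --pt "0 0 0 0 0 -10 -1" --pt "0 0 0 0 0 -10 -1" --pt "0 0 0 0 0 -9.3 -1" --pt "0 0 0 0 0 0 -1" --newtons 30

```text
time: 26.35
ee_pos: [0.6603, -0.2059, 0.2019]
tcp_rot: [-2.138, -2.299, 0.002]
force: [0.1, -0.3, -2.7]
width: 0.0309
```

```bash
python3 -c "
from h import *
plan(.4415,-.2955,.2,94.3)"
```

```text
t 26.35 yaw 94.14 tilt [-0.0022  0.0008] wz -0.16 shift cm [ -7.29 -22.49   0.19] w 0.0309 F [ 0.1 -0.3 -2.7]
```

Emit:
arm_command --pt "-1 -3 0 0 0 0 -1" --pt "-1.5 -4.6 0 0 0 0 -1" --pt "-1.5 -4.6 0 0 0 0 -1" --pt "-1.5 -4.6 0 0 0 0 -1" --pt "-1.2 -3.7 0 0 0 0 -1" --pt "-0.6 -2 0 0 0 0 -1" --pt "0 0 0 0 0 0 -1" --pt "0 0 0 0 0 0 -1" --pt "0 0 0 0 0 0 -1"

```text
time: 27.48
ee_pos: [0.443, -0.2953, 0.2028]
tcp_rot: [2.137, 2.303, 0.0]
force: [0.8, -0.5, -2.3]
width: 0.0313
```

```bash
python3 -c "
from h import *
plan(.4415,-.2955,.097,94.3)
cv2.imwrite('pics/c9.png',crop(snap('side','s7'),320,40,120,110,6))"
```

```text
t 27.48 yaw 94.29 tilt [0.0001 0.    ] wz -0.01 shift cm [-1.000e-02 -1.500e-01  1.058e+01] w 0.0313 F [ 0.8 -0.5 -2.3]
```

View pics/c9.png

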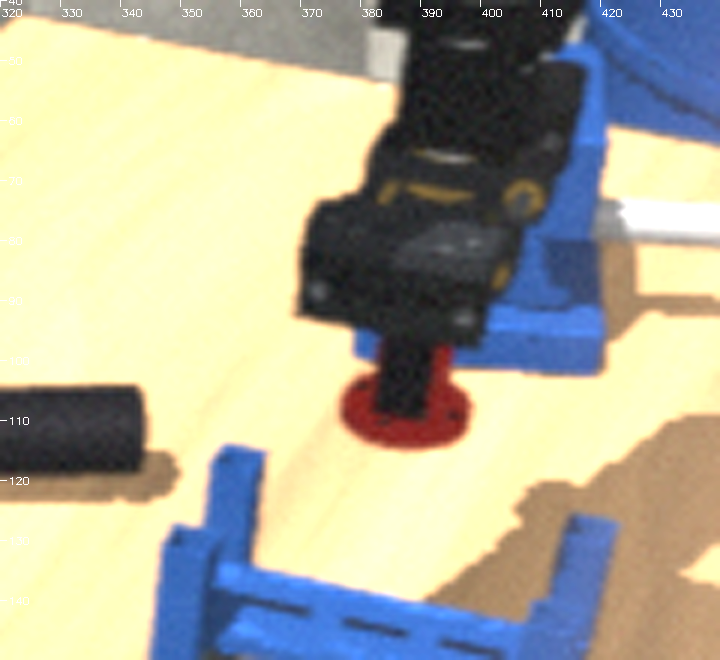

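The red hub hangs upright in the grip, over the blue deck. I'll lower it.

Emit:
arm_command --pt "0 -0.1 2 0 0 0 -1" --pt "0 0 4 0 0 0 -1" --pt "0 0 2.5 0 0 0 -1" --pt "0 0 1 0 0 0 -1" --pt "0 0 0.5 0 0 0 -1" --pt "0 0 0 0 0 0 -1" --pt "0 0 0 0 0 0 -1" --pt "0 0 0 0 0 0 -1"

```text
time: 28.52
ee_pos: [0.4414, -0.2959, 0.1038]
tcp_rot: [2.136, 2.301, 0.001]
force: [-0.4, -0.5, -3.4]
width: 0.0314
```

```bash
python3 -c "
from h import *
plan(.4415,-.2955,.0951,94.3)"
```

```text
t 28.52 yaw 94.26 tilt [ 0.0015 -0.0005] wz -0.04 shift cm [0.04 0.01 0.87] w 0.0314 F [-0.4 -0.5 -3.4]
```

Emit:
arm_command --pt "0 0 0.4 0 0 0 -1" --pt "0 0 0.3 0 0 0 -1" --pt "0 0 0.1 0 0 0 -1" --pt "0 0 0 0 0 0 -1" --pt "0 0 0 0 0 0 -1"

```text
time: 29.15
ee_pos: [0.441, -0.2957, 0.095]
tcp_rot: [-2.137, -2.303, 0.0]
force: [0.9, 0.6, -2.3]
width: 0.0312
```

```bash
python3 -c "
from h import *
plan(.4415,-.2955,.0951,94.3)"
```

```text
t 29.15 yaw 94.26 tilt [-0. -0.] wz -0.04 shift cm [ 0.02  0.05 -0.01] w 0.0312 F [ 0.9  0.6 -2.3]
```

Emit:
arm_command --pt "0 0 0.1 0 0 0 -1" --pt "0 0 0 0 0 0 -1" --pt "0 0 0 0 0 0 -1"

```text
time: 29.52
ee_pos: [0.441, -0.2958, 0.095]
tcp_rot: [2.137, 2.302, -0.0]
force: [-3.0, 3.1, 5.3]
width: 0.0311
```

Contact shows as +5 N on the tool. Release, lift, then head for the yellow frame.

Emit:
arm_command --pt "0 0 0 0 0 0 1" --pt "0 0 0 0 0 0 1" --pt "0 0 0 0 0 0 1" --pt "0 0 0 0 0 0 1" --pt "0 0 -1.5 0 0 0 1" --pt "0 0 -4 0 0 0 1" --pt "0 0 -5 0 0 0 1" --pt "0 0 0 0 0 -3.4 1" --pt "0 0 0 0 0 0 1"

```text
time: 30.65
ee_pos: [0.4412, -0.2957, 0.2004]
tcp_rot: [2.068, 2.363, 0.002]
force: [0.7, -0.2, -0.8]
width: 0.087
```

```bash
python3 -c "
from h import *
plan(.5805,-.0115,.17,97.65)"
```

```text
t 30.65 yaw 97.62 tilt [ 0.0022 -0.0005] wz -0.03 shift cm [26.32 17.59  3.04] w 0.087 F [ 0.7 -0.2 -0.8]
```

Emit:
arm_command --pt "2.6 1.8 0 0 0 0 1" --pt "4.7 3.15 0 0 0 0 1" --pt "4.7 3.15 0 0 0 0 1" --pt "4.7 3.15 0 0 0 0 1" --pt "4.7 3.15 0 0 0 0 1" --pt "4.7 3.15 1 0 0 0 1" --pt "0 0 1 0 0 0 1" --pt "0 0 0 0 0 0 1" --pt "0 0 0 0 0 0 1"

```text
time: 31.78
ee_pos: [0.5797, -0.0148, 0.1792]
tcp_rot: [2.07, 2.363, -0.001]
force: [-0.1, 0.1, 1.5]
width: 0.087
```

```bash
python3 -c "
from h import *
plan(.5805,-.0115,.0075,97.65)
cv2.imwrite('pics/c10.png',np.hstack([crop(snap('top','t6'),376,225,66,100,6),crop(snap('side','s8'),335,70,90,120,5)[:600]])[:,:800])"
```

```text
t 31.77 yaw 97.57 tilt [-0.0003 -0.0004] wz -0.08 shift cm [ 0.31  0.12 17.17] w 0.087 F [-0.1  0.1  1.5]
```

View pics/c10.png

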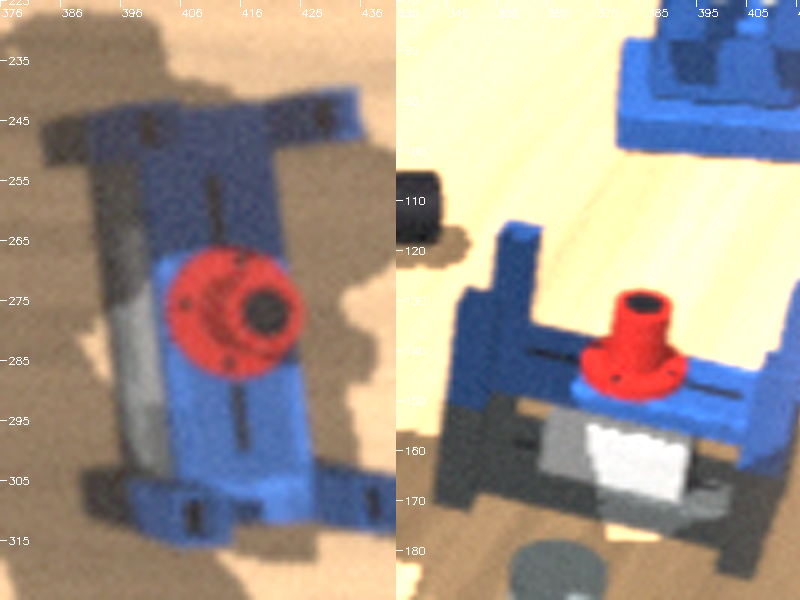

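The red hub stands upright at the middle of the blue deck, with the tube still under it. Now I'll lower onto the yellow frame.

Emit:
arm_command --pt "0.3 0.05 3 0 0 0 1" --pt "0 0 5 0 0 0 1" --pt "0 0 5 0 0 0 1" --pt "0 0 2.5 0 0 0 1" --pt "0 0 1 0 0 0 1" --pt "0 0 0 0 0 0 1" --pt "0 0 0 0 0 0 1" --pt "0 0 0 0 0 0 1"

```text
time: 32.88
ee_pos: [0.5811, -0.0105, 0.0154]
tcp_rot: [2.067, 2.364, 0.003]
force: [0.4, -0.4, 0.2]
width: 0.0868
```

```bash
python3 -c "
from h import *
plan(.58,-.0115,.0075,97.65)"
```

```text
t 32.88 yaw 97.67 tilt [0.0026 0.0006] wz 0.02 shift cm [-0.09 -0.12  0.79] w 0.0868 F [ 0.4 -0.4  0.2]
```

Emit:
arm_command --pt "-0.1 -0.05 0.4 0 0 0 1" --pt "0 0 0.35 0 0 0 1" --pt "0 0 0 0 0 0 1" --pt "0 0 0 0 0 0 -1" --pt "0 0 0 0 0 0 -1" --pt "0 0 0 0 0 0 -1" --pt "0 0 0 0 0 0 -1" --pt "0 0 0 0 0 0 -1" --pt "0 0 0 0 0 0 -1" --pt "0 0 0 0 0 0 -1" --newtons 50

```text
time: 34.12
ee_pos: [0.5799, -0.0116, 0.0066]
tcp_rot: [2.068, 2.365, 0.0]
force: [0.2, 0.5, 0.1]
width: 0.0574
```

```bash
python3 -c "
from h import *
plan(.58,-.0115,.0075,97.65)"
```

```text
t 34.12 yaw 97.66 tilt [0.0001 0.0001] wz 0.01 shift cm [ 0.01  0.01 -0.09] w 0.0574 F [0.2 0.5 0.1]
```

Emit:
arm_command --pt "0 0 -2 0 0 0 -1" --pt "0 0 -5 0 0 0 -1" --pt "0 0 -5 0 0 0 -1" --pt "0 0 -5 0 0 0 -1" --pt "0 0 -4 0 0 0 -1" --pt "0 0 -2 0 0 0 -1" --pt "0 0 0 0 0 3.3 -1" --pt "0 0 0 0 0 0 -1" --pt "0 0 0 0 0 0 -1"

```text
time: 35.25
ee_pos: [0.5791, -0.0117, 0.2352]
tcp_rot: [-2.133, -2.304, 0.003]
force: [-0.2, -0.2, -4.0]
width: 0.0574
```

```bash
python3 -c "
from h import *
plan(.4408,-.2954,.23,94.35)"
```

```text
t 35.25 yaw 94.39 tilt [-0.0026 -0.0002] wz 0.04 shift cm [-27.24 -15.94   0.52] w 0.0574 F [-0.2 -0.2 -4. ]
```

Emit:
arm_command --pt "-2 -1.2 0 0 0 0 -1" --pt "-4.2 -2.46 0 0 0 0 -1" --pt "-4.2 -2.46 0 0 0 0 -1" --pt "-4.2 -2.46 0 0 0 0 -1" --pt "-4.2 -2.46 0 0 0 0 -1" --pt "-4.2 -2.46 0 0 0 0 -1" --pt "-3 -1.7 0 0 0 0 -1" --pt "-1.2 -0.7 0 0 0 0 -1" --pt "0 0 0 0 0 0 -1" --pt "0 0 0 0 0 0 -1" --pt "0 0 0 0 0 0 -1"

```text
time: 36.62
ee_pos: [0.4424, -0.2942, 0.2365]
tcp_rot: [-2.134, -2.306, -0.0]
force: [0.3, -0.2, -3.5]
width: 0.0573
```

```bash
python3 -c "
from h import *
plan(.4408,-.2954,.145,94.35)"
```

```text
t 36.62 yaw 94.44 tilt [0.     0.0001] wz 0.09 shift cm [-0.11 -0.17  9.15] w 0.0573 F [ 0.3 -0.2 -3.5]
```

Emit:
arm_command --pt "-0.1 -0.15 2 0 0 0.1 -1" --pt "0 0 3 0 0 0 -1" --pt "0 0 2 0 0 0 -1" --pt "0 0 1 0 0 0 -1" --pt "0 0 0.5 0 0 0 -1" --pt "0 0 0 0 0 0 -1" --pt "0 0 0 0 0 0 -1" --pt "0 0 0 0 0 0 -1"

```text
time: 37.62
ee_pos: [0.4409, -0.2962, 0.1522]
tcp_rot: [2.136, 2.302, 0.001]
force: [0.2, 0.3, -3.4]
width: 0.0574
```

```bash
python3 -c "
from h import *
plan(.4408,-.2954,.1186,94.35)
cv2.imwrite('pics/c11.png',crop(snap('side','s9'),320,40,120,120,5))"
```

```text
t 37.62 yaw 94.26 tilt [ 0.0012 -0.0005] wz -0.09 shift cm [ 0.08 -0.    3.36] w 0.0574 F [ 0.2  0.3 -3.4]
```

View pics/c11.png

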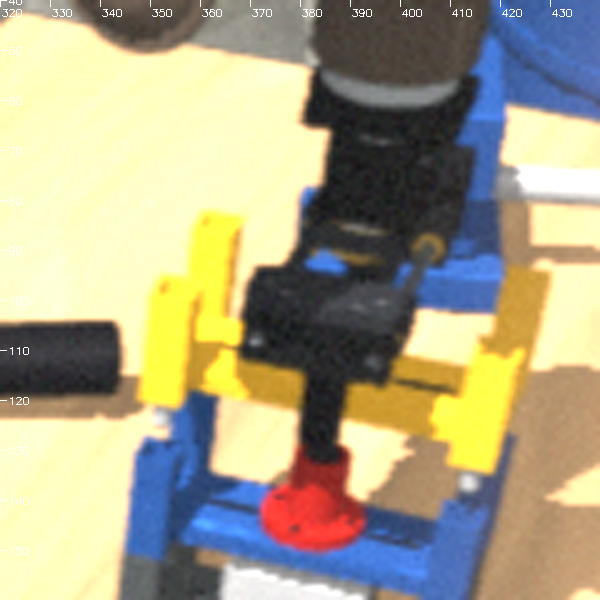

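The near pins, at crop (161,418) and (468,484), are centred over the blue posts' mouths. I'll lower gently.

Emit:
arm_command --pt "0.05 0 0.5 0 0 0 -1" --pt "0 0 0.4 0 0 0 -1" --pt "0 0 0.4 0 0 0 -1" --pt "0 0 0.4 0 0 0 -1" --pt "0 0 0.4 0 0 0 -1" --pt "0 0 0 0 0 0 -1" --pt "0 0 0 0 0 0 -1"

```text
time: 38.55
ee_pos: [0.4407, -0.2956, 0.1306]
tcp_rot: [2.137, 2.302, 0.0]
force: [-0.2, -0.7, -4.4]
width: 0.0575
```

```bash
python3 -c "
from h import *
plan(.4408,-.2954,.1186,94.35)"
```

```text
t 38.55 yaw 94.26 tilt [ 0.0002 -0.0002] wz -0.09 shift cm [0.02 0.01 1.2 ] w 0.0575 F [-0.2 -0.7 -4.4]
```

Emit:
arm_command --pt "0 0 0.4 0 0 0 -1" --pt "0 0 0.4 0 0 0 -1" --pt "0 0 0.3 0 0 0 -1" --pt "0 0 0.1 0 0 0 -1" --pt "0 0 0 0 0 0 -1" --pt "0 0 0 0 0 0 -1"

```text
time: 39.3
ee_pos: [0.4404, -0.2955, 0.1188]
tcp_rot: [-2.137, -2.302, 0.0]
force: [-1.6, 0.5, -0.2]
width: 0.0575
```

Seated: TCP 0.1188 against 0.1186 expected, and the weight is off the tool. Release, lift clear and look from the side.

Emit:
arm_command --pt "0 0 0 0 0 0 1" --pt "0 0 0 0 0 0 1" --pt "0 0 0 0 0 0 1" --pt "0 0 0 0 0 0 1" --pt "0 0 -1 0 0 0 1" --pt "0 0 -4 0 0 0 1" --pt "0 0 -6 0 0 0 1" --pt "0 0 -4 0 0 0 1" --pt "4 2 0 0 0 0 1" --pt "5 3 0 0 0 0 1" --pt "5 3 0 0 0 0 1" --pt "5 3 0 0 0 0 1" --pt "0 0 0 0 0 0 1" --pt "0 0 0 0 0 0 1"

```text
time: 41.05
ee_pos: [0.536, -0.0979, 0.269]
tcp_rot: [2.136, 2.303, -0.0]
force: [-0.0, 0.6, 0.0]
width: 0.0869
```

```bash
python3 -c "
from fit import *
s=snap('side','s10');t=snap('top','t10')
cv2.imwrite('pics/c12.png',np.hstack([crop(t,376,215,66,105,6)[:600],overlay('side',s,330,90,100,120,4,(.444,-.2946,.112,4.3),'f')[:480] if 0 else cv2.copyMakeBorder(crop(s,335,90,100,120,4),0,120,0,0,0)]))
fit([('top',t)],'yellow',(.4405,-.2956,.075),zo=.112)"
```

```text
yellow ['top'] [ 0.4395 -0.297 ] 4.52 IoU 0.917
```

View pics/c12.png

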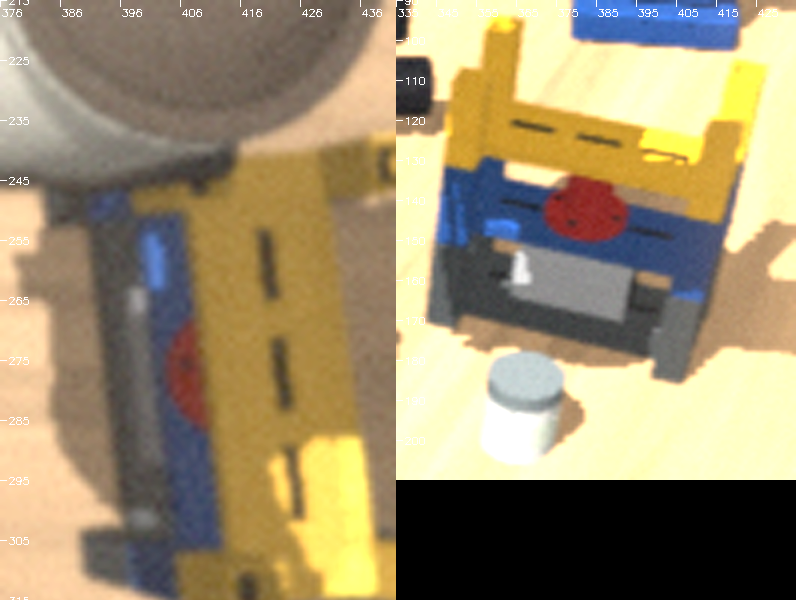

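Base, tube, blue, hub and yellow are stacked without gaps, and the yellow fit agrees with the base pose. The gripper is clear, so I'll hand in.

```bash
python3 -c "
from workcell import ctrl
print(ctrl.finish_job(), ctrl.sense()['time'])"
```

```text
the job is handed in; nothing more can be done
the job is handed in; nothing more can be done
```

I packed the rack in the order you asked, let go of each part, and handed the job in at about 41 s of the 141 s allowed. The hand-in gives no verdict, so what follows is from my own measurements.

| Part | Last check |
|---|---|
| Tube | Released at about (0.441, −0.291), 4–5 mm off the base's middle (limit 12 mm) |
| Blue frame | Went in with no side force. At full depth the tool read 0.0567 m against 0.0566 m expected, and the weight came off the tool |
| Hub | Set down until it touched, upright and at the middle of the blue deck in both camera views |
| Yellow frame | At full depth the tool read 0.1188 m against 0.1186 m expected. The top-camera fit gives (0.4395, −0.297), 4.5° against the base's 4.3°, within about 2 mm of the base |

The last pictures show the whole stack closed up with no gaps, and the gripper well clear. The arm never touched a bystander: the jar looked unmoved in the last picture, but I did not measure any of them at the end.

- **Base position:** my first estimate, from the post mouths, was about 5 mm off in y because I was seeing them at an angle. I found this only after setting the tube down, which is why it sits off-centre. I corrected it by fitting the outlines before placing the frames.
- **Camera disagreement:** the two cameras consistently differ by about 3 mm in x. I worked mainly from the top camera and used relative distances, so it did not affect the fits.

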